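# Find the fuller solder reel by its weight and hold it at the board

### The arm

A 6-joint arm with a two-finger parallel gripper is mounted at the origin on the work surface. World frame = base frame: x ahead of the robot, y to its left, z up, the work surface at z = 0. Lengths are in m, angles in rad, forces in N, time in s.
With the tool pointing down it reaches from about 0.25 to 0.725 m from the base axis. Payload 4 kg.
Tool frame: the origin (TCP) lies midway between the tips of the shut fingers; the grasp point (between the pads) lies 19 mm behind it; z points along the fingers, y is the line along which they close (so a half turn about z gives the same grasp; the last joint's range is limited). The gripper opens to 85 mm and grips with 20 to 120 N. Pads are 22 mm wide; open, the fingers measure 114 mm over their backs; the gripper's body (76 mm by 85 mm) begins 54 mm behind the grasp point. The pads swing forward as they close: fully open they stand 13 mm farther back than shut.
Start: joints at [-1.188, 0.241, 0.005, 1.335, 0, 1.571], TCP at [0.187, -0.464, 0.231] pointing down, gripper open.
Joint ranges: [-2.72, 2.72], [-1.05, 1.87], [-1.09, 1.28], [-1.99, 2.15], [-1.42, 1.44], [-3.14, 3.14]. Speed limits (rad/s): [2.79, 2.79, 3.14, 3.14, 3.14, 3.14].

### API

Orientations are given as a unit quaternion [x, y, z, w].
In Python, from workcell import get_obs, imaging, workorder gives the robot as it stands.
- The arm moves only by the tool jog_arm, called after ">>>" as name(argument=value, ...), one argument or row to a line, values as JSON. Schema: {"type":"object","properties":{"segments":{"type":"object","properties":{"wx":{"type":"array","items":{"type":"number"},"minItems":1,"maxItems":10},"wy":{"type":"array","items":{"type":"number"},"minItems":1,"maxItems":10},"wz":{"type":"array","items":{"type":"number"},"minItems":1,"maxItems":10},"sx":{"type":"array","items":{"type":"number"},"minItems":1,"maxItems":10},"sy":{"type":"array","items":{"type":"number"},"minItems":1,"maxItems":10},"sz":{"type":"array","items":{"type":"number"},"minItems":1,"maxItems":10},"aperture":{"type":"array","items":{"type":"number"},"minItems":1,"maxItems":10}},"additionalProperties":false,"required":["wx","wy","wz","sx","sy","sz","aperture"]},"only":{"type":"string"},"quiet":{"type":"boolean"},"lines":{"type":"string"}},"required":["segments"],"additionalProperties":false}. segments is an object with one list for each field, all of the same length, 1 to 10, a row being the entries at one place: wx, wy, wz (a rotation vector in fractions of the full range, 1 being pi rad), sx, sy, sz (the shift in parts of the range, where 1.0 means 0.5 m), aperture (the finger opening in m); each row is the pose to reach, as a shift and turn from the pose commanded when the call began, along the tool's axes at that moment; what a row does not reach only later rows make up. A row lasts 1/8 s, in which the tool goes at most 0.0625 m and 0.188 rad, less where a joint would pass 70% of its speed; a pose out of reach is approached as far as the arm can. The fingers move at their own pace and stop on an object; the grip force is fixed at half the most. Time passes only in rows, so rows that do not move let the fingers close. The tool returns the time, the measured TCP pose, the force, the opening and the grip force at its end. only (a regular expression) keeps the lines of the reply that match it, lines (a string "A,B") keeps lines A to B, and quiet returns only ok. No shift or turn number may pass 1 either way. Input that does not fit is refused with a message, and nothing moves.
- get_obs(): the state, without advancing time (a new reading comes with each control period).
- imaging.camera(name): name is "scene" or "top"; returns (picture, depth): 400x640x3 uint8, red, green, blue; 400x640 float32, m along the optical axis (not along the pixel's ray), 0 where there is no reading.
- imaging.calibration(name): a dict with "mtx" (3x3 intrinsics, pixels), "R" (3x3) and "t" (3): a world point X has camera coordinates R X + t. Camera axes: x right, y down, z forward; pixel columns grow to the right and rows downward; lengths in m; the calibration is good to about 2 mm. A picture is of the moment at which its call begins. calibration takes no time and is no camera call.
- workorder.job_done(): hands the job in; it is judged then, once.
The state is a dict: "clock": time; "joint_pos": joint angles; "joint_vel": joint speeds; "tau": joint torques, N m; "eef_pos": TCP position; "tool_rot": TCP orientation; "ft_force": force on the tool from outside, world axes, zero at the start; "ft_torque": the same for the moment, N m; "grip_width": finger opening in m; "grasp_force": force on a finger pad.
Only numpy, scipy, OpenCV 4.12 (cv2) and the standard library are available. Lean on these libraries where they do the work, as an engineer would, in place of code of your own. Each camera call takes 0.05 s, during which the arm holds its last target. There are 200 camera calls.

### The job

Two closed solder reels that look alike hang on the hooks of the reel stand: lift each in turn to feel which is heavier, and leave the lighter one hanging on a hook. Take the heavier one up and off its hook and hold it about a hand's breadth above the middle of the board in the preheater, drum axis level, touching neither the board nor the preheater at any time and leaving everything else where it is. Finish still gripping it there: do not put it down or let go.

Things in the scene. Friction and masses are not known exactly. Their poses are not given: they have to be found in the camera images.
- reel_a: One of two closed solder reels of equal look: plastic drum, grey shell, black end caps, 58 mm in diameter, 36 mm wide, open bore 30 mm through it. Origin at its centre; x along its axis, level as it hangs. The windings are hidden. Weights lie between 0.07 and 0.35 kg and differ by 0.1 kg or more; only lifting tells which is heavier, and it may hang on either hook.
- reel_b: The other reel, the same in every visible way. Both hang with the top of the bore on the hook rod, the centre 11.5 mm below the rod's axis. Lifted straight up by 5 to 18 mm a reel floats free around the rod, so that the hand carries its whole weight. The drum's sides (stand's +y and -y) can be gripped from above.
- reel_stand: Fixed steel stand. Origin under the middle of its base plate (150 mm in x, 220 in y, 8 thick); z up. Two hook rods, 7 mm thick, level along its x axis, 150 mm up, at y = +65 and -65 mm. Each runs from an upright (12 mm square, 162 high, at x = +60) towards the stand's -x; the tip, x = -22 to -38 mm, turns up 10 mm. The reels hang near x = 0.
- hook_left (a point): Point on the axis of the hook rod at the stand's y = +65 mm, where a reel hangs; axes as the stand's. To take a reel off either hook: raise it 11 to 22 mm from where it hung (16 is best), then draw it at least 70 mm along the stand's -x; then it is clear.
- hook_right (a point): The same point on the other hook rod, at the stand's y = -65 mm.
- preheater: Fixed blue infrared preheater, 280 by 280 mm, with an aluminium board holder on it in which a green circuit board is clamped. Origin at the middle of its underside, z up. Its highest parts are the clamp knobs, 108 mm above the bench.
- board_mid (a point): Middle of the top face of the green board (122 by 160 mm) in the preheater, 97 mm above the bench; a flat black chip 4 mm high sits there. z up.
- nozzle: Bystander, to be left alone: square steel hot-air nozzle, 36 by 36 mm, 60 mm high with its round neck; origin under its middle.
- flux_jar: Bystander, to be left alone: amber jar with a black cap, 42 mm across and 42 mm high; origin under its middle.
- tweezers: Bystander, to be left alone: steel tweezers, 128 mm long along x, 8 mm high, lying; origin under their middle.
- brush: Bystander, to be left alone: wooden-handled brush, 170 mm long along x, lying; origin under its middle.
- screwdriver: Bystander, to be left alone: black screwdriver, 170 mm long along x, lying; origin under its middle.
- open_spool: Bystander, to be left alone: open solder spool lying flat behind the stand, 64 mm across, 40 mm high, bare wire in sight; not one of the two reels. Origin under its middle.
- spare_board: Bystander, to be left alone: loose green circuit board, 75 by 110 mm, 15 mm high with its parts; origin under its middle.

How it is judged:
By the outcome, as a careful person would: the job done as asked, in the order asked, and still so for the second after the job is handed in, while the arm keeps its last pose, push and grip.
It also fails if it takes over 58 s, if anything falls off the work surface, if the arm or the gripper's body presses on something with over 40 N, if the wrist force passes 120 N, or if a joint passes its speed limit or range.

## Working session

There is one attempt and no reset: what is moved stays moved. The work goes in short steps, Python scripts to look and compute and a tool call to move; the robot and the scene stay as the last step left them, time stands still between calls to the robot, and variables do not carry over. Pictures are saved under pics/ and viewed, at most 10 in all, crops included, and the job is handed in when it is done.

```bash
ls; mkdir -p pics
```

Run:
```python
from workcell import get_obs, imaging
import cv2, numpy as np
o=get_obs(); print({k:np.round(v,3).tolist() for k,v in o.items()})
for n in("scene","top"):
    p,d=imaging.camera(n); np.savez(f"{n}0.npz",p=p,d=d); cv2.imwrite(f"pics/{n}0.png",p[...,::-1])
    c=imaging.calibration(n); print(n,c)
```

```text
pics
{'clock': 0.0, 'joint_pos': [-1.188, 0.241, 0.004, 1.335, 0.0, 1.571], 'joint_vel': [0.001, -0.002, 0.0, 0.001, 0.0, 0.002], 'tau': [-0.0, -37.232, 25.241, 0.017, 0.0, 0.0], 'eef_pos': [0.187, -0.463, 0.23], 'tool_rot': [0.982, 0.19, -0.0, -0.001], 'ft_force': [0.49, -0.249, 0.197], 'ft_torque': [-0.009, 0.026, -0.08], 'grasp_force': 0.0, 'grip_width': 0.086}
scene {'mtx': array([[431.05981465,   0.        , 315.64817339],
       [  0.        , 431.05981465, 191.92428107],
       [  0.        ,   0.        ,   1.        ]]), 'R': array([[ 0.47425699,  0.88038248,  0.00264718],
       [ 0.54455047, -0.29098092, -0.78663517],
       [-0.69176954,  0.37450875, -0.61741242]]), 't': array([-0.25347678, -0.21373448,  1.78269891])}
top {'mtx': array([[498.07559011,   0.        , 318.53168988],
       [  0.        , 498.07559011, 197.42797389],
       [  0.        ,   0.        ,   1.        ]]), 'R': array([[ 2.40688572e-02, -9.99694727e-01,  5.58052249e-03],
       [-9.77017766e-01, -2.47047589e-02, -2.11721422e-01],
       [ 2.11794655e-01, -3.56376943e-04, -9.77314124e-01]]), 't': array([-0.04009046,  0.5872987 ,  1.43884223])}
```

View pics/scene0.png

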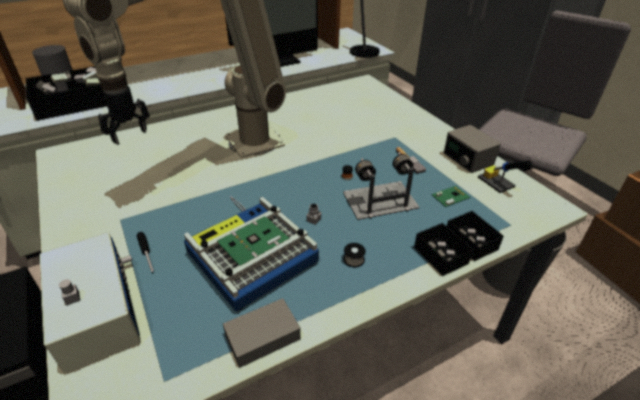

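View pics/top0.png

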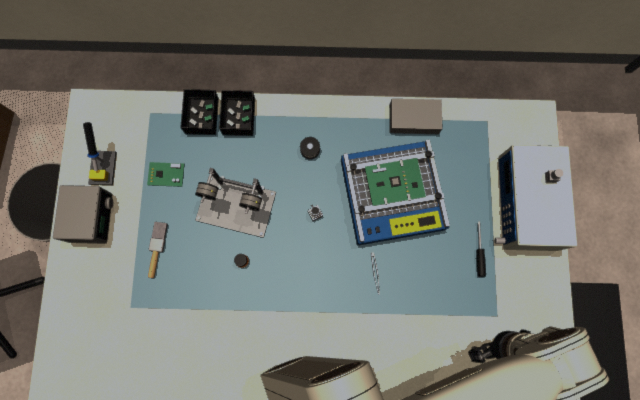

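The scene view shows the reels at about (365,168) and (403,163). The top view has them at (207,188) and (250,200), the chip at (395,181), and the uprights on the side away from the robot.

Create h.py:
```python
import numpy as np, cv2
from workcell import get_obs, imaging
def cloud(n,d):
    c=imaging.calibration(n);v,u=np.mgrid[:400,:640]
    P=np.stack([(u-c["mtx"][0,2])/c["mtx"][0,0]*d,(v-c["mtx"][1,2])/c["mtx"][1,1]*d,d],-1)
    return (P-c["t"])@c["R"]
def ray(n,u,v,z):
    c=imaging.calibration(n);o=-c["R"].T@c["t"]
    r=c["R"].T@np.linalg.inv(c["mtx"])@np.array([u,v,1.]);return o+r*(z-o[2])/r[2]
```

Run:
```python
from h import *
T=np.load("top0.npz");S=np.load("scene0.npz")
W=cloud("top",T["d"]);WS=cloud("scene",S["d"])
def rep(W,d,box,lo,hi,nm):
    u0,u1,v0,v1=box;m=np.zeros(d.shape,bool);m[v0:v1,u0:u1]=1
    m&=(d>0)&(W[...,2]>lo)&(W[...,2]<hi)
    n,l,s,c=cv2.connectedComponentsWithStats(m.astype(np.uint8))
    for i in range(1,n):
        if s[i,4]>8:
            Q=W[l==i];r=cv2.minAreaRect((Q[:,:2]*1000).astype(np.float32))
            print(nm,s[i].tolist(),"med",np.median(Q,0).round(4),"min",Q.min(0).round(3),"max",Q.max(0).round(3),"rect",np.round(r[0],1),np.round(r[1],1),round(r[2],1))
rep(W,T["d"],(185,290,160,245),0.10,0.2,"reelT")
rep(W,T["d"],(185,290,160,245),0.145,0.2,"reelThigh")
rep(WS,S["d"],(340,430,145,225),0.10,0.2,"reelS")
rep(W,T["d"],(185,290,160,245),0.003,0.02,"base")
rep(W,T["d"],(340,455,140,245),0.09,0.12,"board")
print("chip",ray("top",395,181.5,.101),ray("scene",252,238.5,.101))
# green board
for n,D,b in(("top",T,(340,455,140,245)),("scene",S,(210,310,210,280))):
    h=cv2.cvtColor(D["p"],cv2.COLOR_RGB2HSV);m=cv2.inRange(h,(45,70,30),(85,255,255));k=np.zeros_like(m);k[b[2]:b[3],b[0]:b[1]]=1;m*=k
    r=cv2.minAreaRect(np.argwhere(m>0)[:,::-1].astype(np.float32));print(n,r,ray(n,*r[0],.097))
p=T["p"][140:250,170:300,::-1];a=cv2.resize(p,None,fx=4.5,fy=4.5,interpolation=3)
cv2.imwrite("pics/c1.png",cv2.convertScaleAbs(a,alpha=1.3))
p=S["p"][140:225,330:440,::-1];cv2.imwrite("pics/c2.png",cv2.convertScaleAbs(cv2.resize(p,None,fx=6,fy=6,interpolation=3),alpha=1.6))
```

```text
reelT [195, 168, 24, 35, 407] med [0.5825 0.2878 0.1589] min [0.546 0.263 0.101] max [0.646 0.326 0.174] rect [595.6 291.3] [ 57.3 102.6] 75.3
reelT [239, 178, 23, 36, 395] med [0.5544 0.1629 0.1592] min [0.517 0.137 0.1  ] max [0.618 0.199 0.176] rect [567.3 165.6] [ 57.7 102.3] 76.4
reelThigh [195, 168, 23, 35, 336] med [0.5838 0.2888 0.161 ] min [0.546 0.264 0.146] max [0.646 0.325 0.174] rect [595.8 291.9] [ 55.9 102.6] 78.4
reelThigh [239, 178, 23, 36, 333] med [0.5558 0.1635 0.1616] min [0.517 0.137 0.145] max [0.618 0.198 0.176] rect [567.3 165.4] [ 56.9 102.3] 76.6
reelS [392, 152, 22, 33, 411] med [0.5949 0.2829 0.1486] min [0.548 0.262 0.101] max [0.648 0.324 0.17 ] rect [598.3 291.5] [ 59.6 100.9] 84.8
reelS [355, 158, 21, 34, 412] med [0.567  0.1568 0.1492] min [0.52  0.135 0.101] max [0.619 0.195 0.17 ] rect [569.5 164.3] [58.3 99.4] 86.4
base [192, 161, 4, 7, 10] med [0.7022 0.3757 0.0059] min [0.69  0.37  0.003] max [0.71  0.378 0.01 ] rect [699.2 374.1] [ 8.  20.1] 82.3
base [219, 160, 5, 4, 9] med [0.7113 0.2876 0.0043] min [0.704 0.281 0.003] max [0.715 0.294 0.008]
[... 3001 characters left out ...]
461 0.332 0.007] rect [453.1 328.7] [15.7  5.7] 5.2
base [285, 241, 5, 4, 10] med [0.4567 0.0679 0.0038] min [0.452 0.062 0.003] max [0.461 0.074 0.01 ] rect [456.7  67.9] [ 8.4 12.3] 27.9
board [346, 151, 98, 62, 2952] med [ 0.6331 -0.2503  0.097 ] min [ 0.538 -0.394  0.09 ] max [ 0.734 -0.106  0.115] rect [ 635.5 -250.6] [149.9 268.7] 11.6
chip [ 0.63382748 -0.25071868  0.101     ] [ 0.63743048 -0.25436478  0.101     ]
top ((394.6375732421875, 181.3057861328125), (39.14094161987305, 54.62421798706055), 80.31121826171875) [ 0.63541225 -0.25027842  0.097     ]
scene ((249.75001525878906, 237.25001525878906), (53.740108489990234, 54.44721603393555), 45.0) [ 0.62588284 -0.25680958  0.097     ]
```

View pics/c1.png

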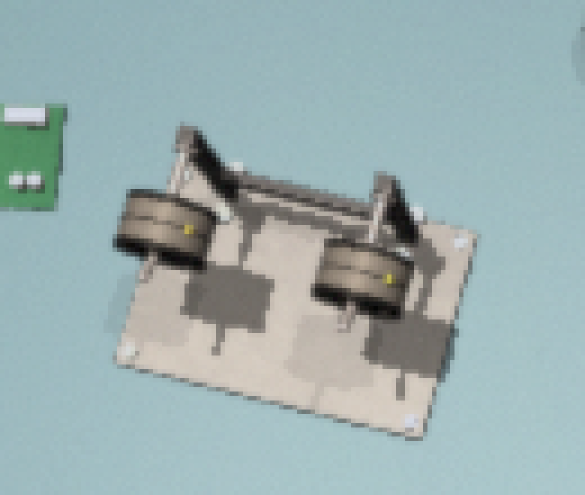

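View pics/c2.png

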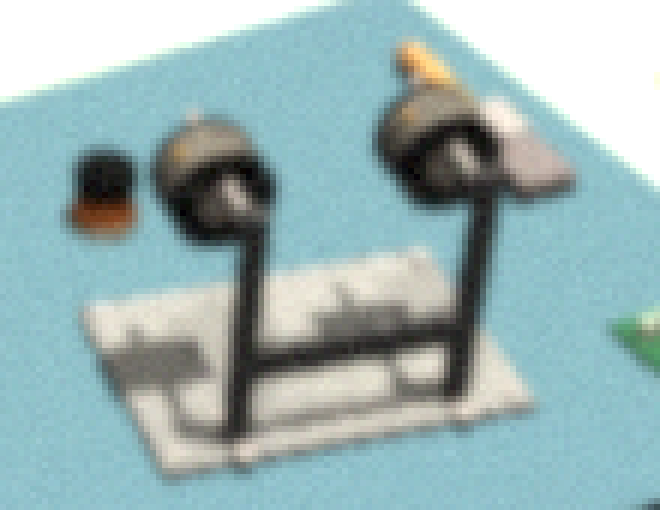

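The crops show both reels on their rods, with the axes about 13° off world x. The yellow label spots are at (190,230) and (390,278) in the first crop. I'll refine the reel centres and yaw, then plan the move.

Add to h.py:
```python
def go(x,y,z,yaw=None):
    from scipy.spatial.transform import Rotation as Ro
    o=get_obs();R=Ro.from_quat(o["tool_rot"])
    d=R.inv().apply(np.array([x,y,z])-o["eef_pos"])
    xa=R.as_matrix()[:,0];cur=np.arctan2(xa[1],xa[0])
    print("tool shift",d.round(4),"yaw",round(np.degrees(cur),2),"zaxis",R.as_matrix()[:,2].round(4),
     "rz",None if yaw is None else round(-(np.radians(yaw)-cur),4),"t",round(o["clock"],2),"F",np.round(o["ft_force"],2))
```

Run:
```python
from h import *
T=np.load("top0.npz");S=np.load("scene0.npz")
A=cloud("top",T["d"])[160:225,185:285].reshape(-1,3);B=cloud("scene",S["d"])[145:200,340:430].reshape(-1,3)
for nm,Q in(("T",A),("S",B)):
  c=[]
  for g in((0.56,.165),(0.588,.290)):
    a=np.radians(-13);ux=np.array([np.cos(a),np.sin(a)]);uy=np.array([-ux[1],ux[0]])
    q=Q[:,:2]-g;lx,ly=q@ux,q@uy
    k=(abs(lx)<.04)&(abs(ly)<.04)&(Q[:,2]>.125)&(Q[:,2]<.18)
    q=Q[k];lx,ly=lx[k],ly[k]
    # cylinder: circle fit in (ly,z), shell part only
    s=abs(lx)<.012
    M=np.c_[ly[s],q[s,2],np.ones(s.sum())];b=ly[s]**2+q[s,2]**2
    from scipy.optimize import least_squares
    r=least_squares(lambda p:np.hypot(ly[s]-p[0],q[s,2]-p[1])-.029,[0,.1385],loss="soft_l1",f_scale=.002).x
    xr=np.percentile(lx[q[:,2]>.15],[1,5,50,95,99])
    y0=r[0];cx=(xr[1]+xr[3])/2
    print(nm,g,"circle",r.round(4),"lx",xr.round(4),"centre",(np.array(g)+cx*ux+y0*uy).round(4),s.sum())
    c.append(np.array(g)+cx*ux+y0*uy)
  v=c[1]-c[0];print("sep",np.hypot(*v).round(4),"yaw",np.degrees(np.arctan2(v[1],v[0]))-90)
  # upright tops
  for g in((.613,.150),(.641,.276)):
    k=(np.hypot(*(Q[:,:2]-g).T)<.015)&(Q[:,2]>.13)&(Q[:,2]<.17);print("upr",np.median(Q[k],0).round(4),k.sum())
go(.558,.164,.231,167.4)
```

```text
T (0.56, 0.165) circle [0.0026 0.1383] lx [-0.0367 -0.0248 -0.0065  0.0193  0.036 ] centre [0.5579 0.1681] 172
T (0.588, 0.29) circle [0.0042 0.1386] lx [-0.0365 -0.0248 -0.0064  0.0224  0.0365] centre [0.5878 0.2943] 174
sep 0.1297 yaw -13.326014372968771
upr [0.609  0.1554 0.1584] 36
upr [0.6381 0.2804 0.1567] 39
S (0.56, 0.165) circle [0.001  0.1375] lx [-0.0283 -0.0248  0.0005  0.0168  0.0316] centre [0.5563 0.1669] 181
S (0.588, 0.29) circle [0.0029 0.1378] lx [-0.0332 -0.0241  0.0026  0.0175  0.0306] centre [0.5854 0.2935] 179
sep 0.13 yaw -12.929830760188025
upr [0.6137 0.1525 0.1503] 50
upr [0.6422 0.279  0.1505] 58
tool shift [ 5.789e-01 -4.432e-01  3.000e-04] yaw 21.93 zaxis [-7.0e-04  1.7e-03 -1.0e+00] rz -2.5389 t 0.1 F [ 0.52 -0.15 -0.71]
```

Careful with the scale: shifts go in shares of 0.5 m and turns go in shares of pi rad. That gives: 0.48 m is 0.96, 0.435 m is 0.87, -1.8 rad is -0.573.

>>> jog_arm(
  segments={"wx":[0, 0, 0, 0, 0, 0, 0, 0, 0, 0], "wy":[0, 0, 0, 0, 0, 0, 0, 0, 0, 0], "wz":[-0.0573, -0.1146, -0.1719, -0.2292, -0.2865, -0.3438, -0.4011, -0.4584, -0.5157, -0.573], "sx":[0.116, 0.2, 0.3, 0.4, 0.49, 0.58, 0.68, 0.78, 0.87, 0.96], "sy":[-0.088, -0.16, -0.23, -0.3, -0.38, -0.45, -0.52, -0.6, -0.67, -0.74], "sz":[-0.04, -0.04, -0.04, -0.04, -0.04, -0.04, -0.04, -0.04, -0.04, -0.04], "aperture":[0.085, 0.085, 0.085, 0.085, 0.085, 0.085, 0.085, 0.085, 0.085, 0.085]},
)

```text
clock: 1.35
eef_pos: [0.4943, 0.0606, 0.2509]
tool_rot: [0.458, 0.889, -0.0, -0.0]
ft_force: [1.0, -0.7, 0.4]
grip_width: 0.085
grasp_force: 0.0
```

```bash
python3 -c "
from h import *
print(get_obs()['joint_pos']);go(.557,.1675,.24,166.9)"
```

```text
[ 1.22209586e-01  2.29499677e-01  4.16546247e-02  1.38347321e+00
 -2.65002050e-04  1.07444913e+00]
tool shift [0.0507 0.113  0.0109] yaw 125.44 zaxis [-5.e-04 -3.e-04 -1.e+00] rz -0.7236 t 1.35 F [ 0.98 -0.71  0.39]
```

Converted, 0.113 m is 0.226, 0.085 m is 0.17, -0.7236 rad is -0.2303.

>>> jog_arm(
  segments={"wx":[0, 0, 0, 0, 0, 0], "wy":[0, 0, 0, 0, 0, 0], "wz":[-0.0573, -0.1146, -0.1719, -0.2303, -0.2303, -0.2303], "sx":[0.026, 0.052, 0.08, 0.1014, 0.1014, 0.1014], "sy":[0.056, 0.114, 0.17, 0.226, 0.226, 0.226], "sz":[0, 0, 0, 0.02, 0.02, 0.02], "aperture":[0.085, 0.085, 0.085, 0.085, 0.085, 0.085]},
)

```text
clock: 2.1
eef_pos: [0.5566, 0.1647, 0.2408]
tool_rot: [0.118, 0.993, -0.0, -0.001]
ft_force: [-0.3, 0.1, 0.3]
grip_width: 0.085
grasp_force: 0.0
```

```bash
python3 -c "
from h import *
go(.557,.1675,.116,166.9)
p,d=imaging.camera('top');cv2.imwrite('pics/t1.png',cv2.resize(p[120:260,150:350,::-1],None,fx=3.5,fy=3.5,interpolation=3))"
```

```text
tool shift [1.000e-04 3.000e-03 1.248e-01] yaw 166.44 zaxis [-1.6e-03 -8.0e-04 -1.0e+00] rz -0.008 t 2.1 F [-0.26  0.11  0.27]
```

View pics/t1.png

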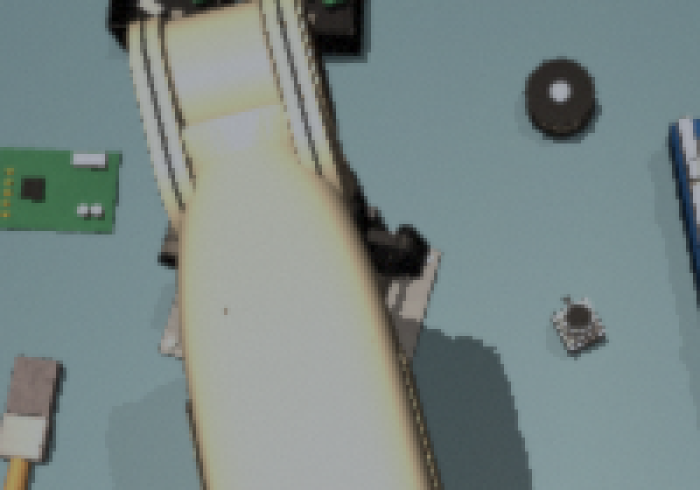

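The top view at (270,300) is blocked by the arm, with only one finger visible at (400,250). The position estimate has good margin, so I'll descend.

Converted, 0.125 m is 0.25, 0.115 m is 0.23, -0.008 rad is -0.0025.

>>> jog_arm(
  segments={"wx":[0, 0, 0, 0, 0, 0, 0, 0], "wy":[0, 0, 0, 0, 0, 0, 0, 0], "wz":[-0.0013, -0.0025, -0.0025, -0.0025, -0.0025, -0.0025, -0.0025, -0.0025], "sx":[0, 0, 0, 0, 0, 0, 0, 0], "sy":[0.002, 0.004, 0.004, 0.004, 0.004, 0.004, 0.004, 0.004], "sz":[0.06, 0.12, 0.16, 0.2, 0.23, 0.25, 0.25, 0.25], "aperture":[0.085, 0.085, 0.085, 0.085, 0.085, 0.085, 0.085, 0.085]},
)

```text
clock: 3.15
eef_pos: [0.5582, 0.1672, 0.1171]
tool_rot: [0.113, 0.994, 0.0, 0.001]
ft_force: [0.0, -0.9, 0.2]
grip_width: 0.0849
grasp_force: 0.0
```

```bash
python3 -c "
from h import *
go(.557,.1675,.116,166.9)
p,d=imaging.camera('scene');cv2.imwrite('pics/s2.png',cv2.convertScaleAbs(cv2.resize(p[120:225,320:450,::-1],None,fx=5,fy=5,interpolation=3),alpha=1.5))"
```

```text
tool shift [0.0012 0.0001 0.0011] yaw 166.97 zaxis [ 1.3e-03  4.0e-04 -1.0e+00] rz 0.0013 t 3.15 F [ 0.04 -0.95  0.17]
```

View pics/s2.png

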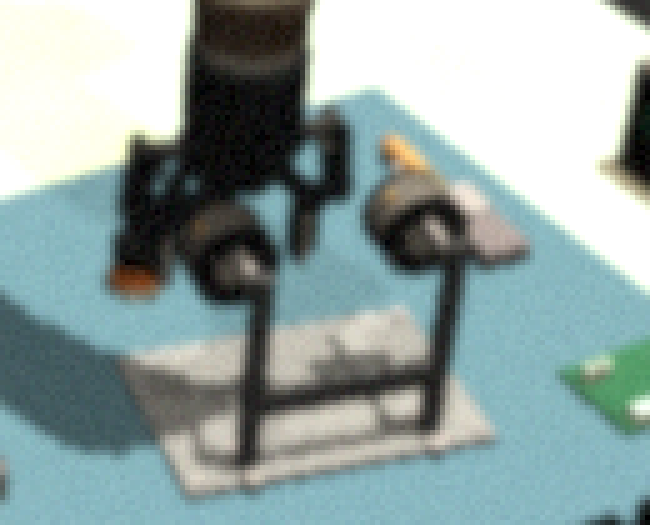

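The fingers straddle the right-hook reel, pads at about (165,235) and (303,235) either side of the drum at (225,245). Now close.

>>> jog_arm(
  segments={"wx":[0, 0, 0, 0, 0, 0, 0, 0], "wy":[0, 0, 0, 0, 0, 0, 0, 0], "wz":[0, 0, 0, 0, 0, 0, 0, 0], "sx":[0, 0, 0, 0, 0, 0, 0, 0], "sy":[0, 0, 0, 0, 0, 0, 0, 0], "sz":[0, 0, 0, 0, 0, 0, 0, 0], "aperture":[0, 0, 0, 0, 0, 0, 0, 0]},
)

```text
clock: 4.2
eef_pos: [0.5582, 0.1674, 0.1171]
tool_rot: [0.113, 0.994, 0.0, 0.001]
ft_force: [-0.4, 0.3, 6.8]
grip_width: 0.0571
grasp_force: 64.2
```

```bash
python3 -c "
from h import *
go(.557,.1675,.116,166.9)"
```

```text
tool shift [ 0.0012 -0.0001  0.0011] yaw 166.99 zaxis [ 1.5e-03  7.0e-04 -1.0e+00] rz 0.0016 t 4.2 F [-0.39  0.33  6.78]
```

Converted, -0.012 m is -0.024, -0.008 m is -0.016.

>>> jog_arm(
  segments={"wx":[0, 0, 0, 0, 0, 0, 0], "wy":[0, 0, 0, 0, 0, 0, 0], "wz":[0, 0, 0, 0, 0, 0, 0], "sx":[0, 0, 0, 0, 0, 0, 0], "sy":[0, 0, 0, 0, 0, 0, 0], "sz":[-0.008, -0.016, -0.024, -0.024, -0.024, -0.024, -0.024], "aperture":[0, 0, 0, 0, 0, 0, 0]},
)

```text
clock: 5.08
eef_pos: [0.5575, 0.167, 0.1282]
tool_rot: [0.113, 0.994, -0.0, -0.0]
ft_force: [-0.1, 0.6, -0.3]
grip_width: 0.0569
grasp_force: 63.9
```

>>> jog_arm(
  segments={"wx":[0, 0], "wy":[0, 0], "wz":[0, 0], "sx":[0, 0], "sy":[0, 0], "sz":[0, 0], "aperture":[0, 0]},
)

```text
clock: 5.32
eef_pos: [0.5576, 0.1671, 0.1283]
tool_rot: [0.113, 0.994, -0.0, -0.0]
ft_force: [-0.4, 0.3, -0.0]
grip_width: 0.057
grasp_force: 63.9
```

>>> jog_arm(
  segments={"wx":[0, 0], "wy":[0, 0], "wz":[0, 0], "sx":[0, 0], "sy":[0, 0], "sz":[0, 0], "aperture":[0, 0]},
)

```text
clock: 5.58
eef_pos: [0.5577, 0.167, 0.1283]
tool_rot: [0.113, 0.994, -0.0, 0.0]
ft_force: [-1.1, -0.1, -0.8]
grip_width: 0.057
grasp_force: 63.9
```

>>> jog_arm(
  segments={"wx":[0, 0], "wy":[0, 0], "wz":[0, 0], "sx":[0, 0], "sy":[0, 0], "sz":[0, 0], "aperture":[0, 0]},
)

```text
clock: 5.82
eef_pos: [0.5576, 0.1671, 0.1283]
tool_rot: [0.113, 0.994, 0.0, -0.0]
ft_force: [-1.1, 0.1, -0.5]
grip_width: 0.057
grasp_force: 63.9
```

Right reel reads only about 0.5 N, which is light. I'll lower it and release.

Converted, 0.0115 m is 0.023, 0.009 m is 0.018.

>>> jog_arm(
  segments={"wx":[0, 0, 0, 0, 0], "wy":[0, 0, 0, 0, 0], "wz":[0, 0, 0, 0, 0], "sx":[0, 0, 0, 0, 0], "sy":[0, 0, 0, 0, 0], "sz":[0.006, 0.012, 0.018, 0.023, 0.023], "aperture":[0, 0, 0, 0, 0]},
)

```text
clock: 6.45
eef_pos: [0.5576, 0.167, 0.1171]
tool_rot: [0.113, 0.994, 0.0, 0.0]
ft_force: [-1.2, 0.1, 2.6]
grip_width: 0.0569
grasp_force: 64.1
```

>>> jog_arm(
  segments={"wx":[0, 0, 0, 0, 0, 0], "wy":[0, 0, 0, 0, 0, 0], "wz":[0, 0, 0, 0, 0, 0], "sx":[0, 0, 0, 0, 0, 0], "sy":[0, 0, 0, 0, 0, 0], "sz":[0, 0, 0, 0, 0, 0], "aperture":[0.085, 0.085, 0.085, 0.085, 0.085, 0.085]},
)

```text
clock: 7.2
eef_pos: [0.5577, 0.1671, 0.1168]
tool_rot: [0.113, 0.994, -0.0, 0.0]
ft_force: [0.6, 0.0, 0.3]
grip_width: 0.0849
grasp_force: 0.0
```

```bash
python3 -c "
from h import *
go(.557,.1675,.24,166.9)"
```

```text
tool shift [ 0.0007  0.0003 -0.1232] yaw 166.98 zaxis [ 0. -0. -1.] rz 0.0015 t 7.2 F [0.57 0.02 0.27]
```

Converted, 0.13 m is 0.26, -0.11 m is -0.22.

>>> jog_arm(
  segments={"wx":[0, 0, 0, 0, 0, 0, 0, 0], "wy":[0, 0, 0, 0, 0, 0, 0, 0], "wz":[0, 0, 0, 0, 0, 0, 0, 0], "sx":[0, 0, 0, 0, 0, 0, 0, 0], "sy":[0, 0, 0, 0.08, 0.18, 0.26, 0.26, 0.26], "sz":[-0.06, -0.14, -0.22, -0.22, -0.22, -0.22, -0.22, -0.22], "aperture":[0.085, 0.085, 0.085, 0.085, 0.085, 0.085, 0.085, 0.085]},
)

```text
clock: 8.2
eef_pos: [0.5867, 0.2934, 0.2264]
tool_rot: [0.113, 0.994, -0.0, -0.0]
ft_force: [0.4, -0.3, -0.2]
grip_width: 0.085
grasp_force: 0.0
```

```bash
python3 -c "
from h import *
go(.5868,.294,.1168,166.98)
p,d=imaging.camera('scene');cv2.imwrite('pics/s3.png',cv2.convertScaleAbs(cv2.resize(p[120:225,320:450,::-1],None,fx=5,fy=5,interpolation=3),alpha=1.5))"
```

```text
tool shift [-1.000e-04  7.000e-04  1.096e-01] yaw 166.99 zaxis [-8.e-04 -8.e-04 -1.e+00] rz 0.0003 t 8.2 F [ 0.39 -0.32 -0.23]
```

View pics/s3.png

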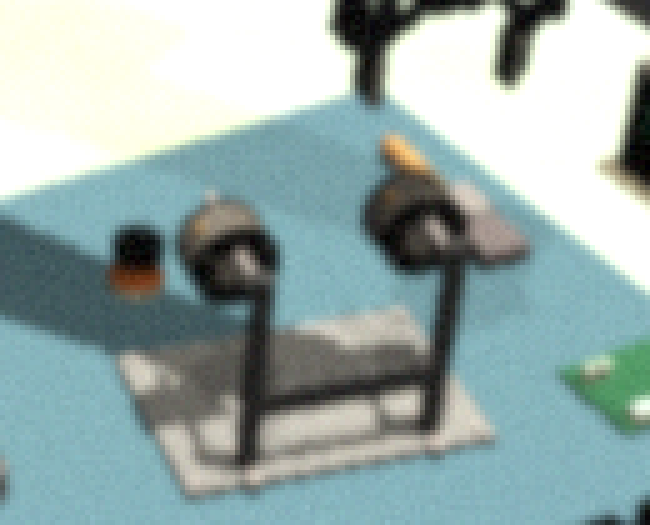

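The right reel hangs as before at (225,245), and the gripper is above the left one at (410,225). Descend, then close in a second call.

Converted, 0.1095 m is 0.219, 0.1 m is 0.2.

>>> jog_arm(
  segments={"wx":[0, 0, 0, 0, 0, 0, 0], "wy":[0, 0, 0, 0, 0, 0, 0], "wz":[0, 0, 0, 0, 0, 0, 0], "sx":[0, 0, 0, 0, 0, 0, 0], "sy":[0.001, 0.001, 0.001, 0.001, 0.001, 0.001, 0.001], "sz":[0.06, 0.12, 0.16, 0.2, 0.219, 0.219, 0.219], "aperture":[0.085, 0.085, 0.085, 0.085, 0.085, 0.085, 0.085]},
)

```text
clock: 9.12
eef_pos: [0.5877, 0.2942, 0.1186]
tool_rot: [0.114, 0.994, 0.001, 0.001]
ft_force: [-0.5, 0.0, 0.5]
grip_width: 0.085
grasp_force: 0.0
```

>>> jog_arm(
  segments={"wx":[0, 0, 0, 0, 0, 0, 0, 0], "wy":[0, 0, 0, 0, 0, 0, 0, 0], "wz":[0, 0, 0, 0, 0, 0, 0, 0], "sx":[0, 0, 0, 0, 0, 0, 0, 0], "sy":[0, 0, 0, 0, 0, 0, 0, 0], "sz":[0, 0, 0, 0, 0, 0, 0, 0], "aperture":[0, 0, 0, 0, 0, 0, 0, 0]},
)

```text
clock: 10.12
eef_pos: [0.5875, 0.2946, 0.1184]
tool_rot: [0.113, 0.994, 0.001, 0.001]
ft_force: [-0.2, 0.2, 5.6]
grip_width: 0.057
grasp_force: 64.9
```

Converted, -0.012 m is -0.024, -0.008 m is -0.016.

>>> jog_arm(
  segments={"wx":[0, 0, 0, 0, 0, 0, 0], "wy":[0, 0, 0, 0, 0, 0, 0], "wz":[0, 0, 0, 0, 0, 0, 0], "sx":[0, 0, 0, 0, 0, 0, 0], "sy":[0, 0, 0, 0, 0, 0, 0], "sz":[-0.008, -0.016, -0.024, -0.024, -0.024, -0.024, -0.024], "aperture":[0, 0, 0, 0, 0, 0, 0]},
)

```text
clock: 11.0
eef_pos: [0.587, 0.2942, 0.1292]
tool_rot: [0.113, 0.994, -0.0, -0.0]
ft_force: [-0.4, 0.4, -3.4]
grip_width: 0.057
grasp_force: 64.3
```

>>> jog_arm(
  segments={"wx":[0, 0], "wy":[0, 0], "wz":[0, 0], "sx":[0, 0], "sy":[0, 0], "sz":[0, 0], "aperture":[0, 0]},
)

```text
clock: 11.25
eef_pos: [0.587, 0.2942, 0.1293]
tool_rot: [0.113, 0.994, 0.0, -0.0]
ft_force: [-0.5, 0.9, -2.9]
grip_width: 0.0568
grasp_force: 64.3
```

>>> jog_arm(
  segments={"wx":[0, 0], "wy":[0, 0], "wz":[0, 0], "sx":[0, 0], "sy":[0, 0], "sz":[0, 0], "aperture":[0, 0]},
)

```text
clock: 11.5
eef_pos: [0.5871, 0.2942, 0.1293]
tool_rot: [0.113, 0.994, 0.0, 0.0]
ft_force: [0.4, -0.7, -3.1]
grip_width: 0.0569
grasp_force: 64.3
```

>>> jog_arm(
  segments={"wx":[0, 0], "wy":[0, 0], "wz":[0, 0], "sx":[0, 0], "sy":[0, 0], "sz":[0, 0], "aperture":[0, 0]},
)

```text
clock: 11.75
eef_pos: [0.587, 0.2942, 0.1293]
tool_rot: [0.113, 0.994, 0.0, -0.0]
ft_force: [-0.2, 0.6, -3.9]
grip_width: 0.0571
grasp_force: 64.3
```

The left reel reads about 3.3 N, so it is the heavier one. Raise it to 16 mm, draw it off along the stand's −x (tool +x), then go up.

Converted, 0.095 m is 0.19, 0.075 m is 0.15.

>>> jog_arm(
  segments={"wx":[0, 0, 0, 0, 0, 0, 0, 0, 0], "wy":[0, 0, 0, 0, 0, 0, 0, 0, 0], "wz":[0, 0, 0, 0, 0, 0, 0, 0, 0], "sx":[0, 0, 0.03, 0.07, 0.11, 0.15, 0.19, 0.19, 0.19], "sy":[0, 0, 0, 0, 0, 0, 0, 0, 0], "sz":[-0.01, -0.01, -0.01, -0.01, -0.01, -0.01, -0.01, -0.01, -0.01], "aperture":[0, 0, 0, 0, 0, 0, 0, 0, 0]},
)

```text
clock: 12.88
eef_pos: [0.4952, 0.3157, 0.1347]
tool_rot: [0.113, 0.994, 0.0, 0.001]
ft_force: [0.1, -0.2, -2.8]
grip_width: 0.0568
grasp_force: 64.5
```

>>> jog_arm(
  segments={"wx":[0, 0, 0, 0, 0, 0], "wy":[0, 0, 0, 0, 0, 0], "wz":[0, 0, 0, 0, 0, 0], "sx":[0, 0, 0, 0, 0, 0], "sy":[0, 0, 0, 0, 0, 0], "sz":[-0.04, -0.1, -0.16, -0.22, -0.26, -0.26], "aperture":[0, 0, 0, 0, 0, 0]},
)

```text
clock: 13.62
eef_pos: [0.4963, 0.3159, 0.2663]
tool_rot: [0.114, 0.993, 0.001, 0.002]
ft_force: [-0.2, -0.5, -3.7]
grip_width: 0.0569
grasp_force: 65.1
```

```bash
python3 -c "
from h import *
go(.6354,-.2505,.265);go(.6354,-.2505,.179);print(get_obs()['joint_pos'].round(3))
p,d=imaging.camera('scene');cv2.imwrite('pics/s4.png',cv2.convertScaleAbs(p[90:290,190:470,::-1].repeat(2,0).repeat(2,1),alpha=1.4))"
```

```text
tool shift [-2.636e-01 -5.203e-01  5.000e-04] yaw 166.93 zaxis [ 0.0043  0.0025 -1.    ] rz None t 13.62 F [-0.22 -0.53 -3.66]
tool shift [-0.2633 -0.5206  0.0865] yaw 166.93 zaxis [ 0.0043  0.0025 -1.    ] rz None t 13.62 F [-0.22 -0.53 -3.66]
[ 0.567  0.407  0.33   1.488 -0.     0.795]
```

View pics/s4.png

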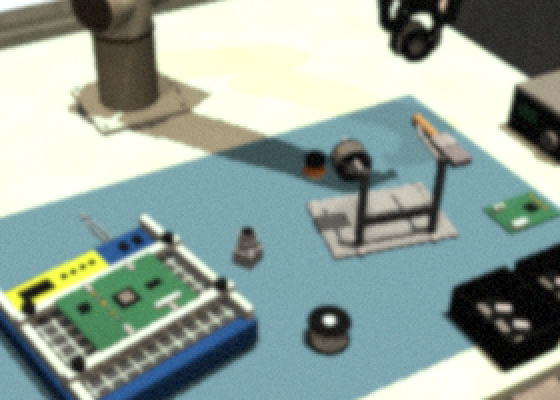

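The heavy reel is clear, held at (415,35), and the light one still hangs at (350,158). Carry it high over to the board.

Converted, -0.455 m is -0.91, -0.415 m is -0.83.

>>> jog_arm(
  segments={"wx":[0, 0, 0, 0, 0, 0, 0, 0, 0, 0], "wy":[0, 0, 0, 0, 0, 0, 0, 0, 0, 0], "wz":[0, 0, 0, 0, 0, 0, 0, 0, 0, 0], "sx":[-0.03, -0.07, -0.12, -0.17, -0.22, -0.27, -0.32, -0.37, -0.42, -0.46], "sy":[-0.06, -0.14, -0.24, -0.34, -0.44, -0.54, -0.64, -0.74, -0.83, -0.91], "sz":[0, 0, 0, 0, 0, 0, 0, 0, 0, 0], "aperture":[0, 0, 0, 0, 0, 0, 0, 0, 0, 0]},
)

```text
clock: 14.92
eef_pos: [0.6158, -0.1818, 0.262]
tool_rot: [0.114, 0.993, 0.0, -0.001]
ft_force: [1.1, 0.8, -2.8]
grip_width: 0.0574
grasp_force: 65.1
```

>>> jog_arm(
  segments={"wx":[0, 0, 0, 0, 0], "wy":[0, 0, 0, 0, 0], "wz":[0, 0, 0, 0, 0], "sx":[-0.03, -0.054, -0.066, -0.066, -0.066], "sy":[-0.06, -0.11, -0.13, -0.13, -0.13], "sz":[0, 0, 0, 0, 0], "aperture":[0, 0, 0, 0, 0]},
)

```text
clock: 15.55
eef_pos: [0.6335, -0.2491, 0.264]
tool_rot: [0.113, 0.994, 0.0, -0.0]
ft_force: [-0.1, 0.2, -3.1]
grip_width: 0.0567
grasp_force: 65.2
```

```bash
python3 -c "
from h import *
go(.6354,-.2505,.179)"
```

```text
tool shift [-0.0023 -0.001   0.085 ] yaw 167.05 zaxis [-8.e-04  8.e-04 -1.e+00] rz None t 15.55 F [-0.06  0.18 -3.13]
```

Converted, 0.083 m is 0.166, 0.072 m is 0.144.

>>> jog_arm(
  segments={"wx":[0, 0, 0, 0, 0, 0, 0, 0, 0], "wy":[0, 0, 0, 0, 0, 0, 0, 0, 0], "wz":[0, 0, 0, 0, 0, 0, 0, 0, 0], "sx":[-0.002, -0.004, -0.004, -0.004, -0.004, -0.004, -0.004, -0.004, -0.004], "sy":[-0.002, -0.002, -0.002, -0.002, -0.002, -0.002, -0.002, -0.002, -0.002], "sz":[0.03, 0.07, 0.11, 0.144, 0.166, 0.166, 0.166, 0.166, 0.166], "aperture":[0, 0, 0, 0, 0, 0, 0, 0, 0]},
)

```text
clock: 16.68
eef_pos: [0.6356, -0.2519, 0.182]
tool_rot: [0.113, 0.994, -0.0, 0.001]
ft_force: [-0.4, 0.0, -2.6]
grip_width: 0.0569
grasp_force: 65.1
```

```bash
python3 -c "
from h import *
go(.6354,-.2505,.179)
p,d=imaging.camera('scene');W=cloud('scene',d)
r=(abs(W[...,0]-.635)<.06)&(abs(W[...,1]+.25)<.06)&(W[...,2]>.15)&(W[...,2]<.3);print(W[r].min(0),np.median(W[r],0))
cv2.imwrite('pics/s5.png',cv2.convertScaleAbs(cv2.resize(p[130:290,170:430,::-1],None,fx=3,fy=3,interpolation=3),alpha=1.4))"
```

```text
tool shift [0.0005 0.0013 0.003 ] yaw 166.98 zaxis [ 1.2e-03 -4.0e-04 -1.0e+00] rz None t 16.68 F [-0.36  0.   -2.57]
[ 0.60811553 -0.30998272  0.17283601] [ 0.64459362 -0.25167857  0.24057359]
```

View pics/s5.png

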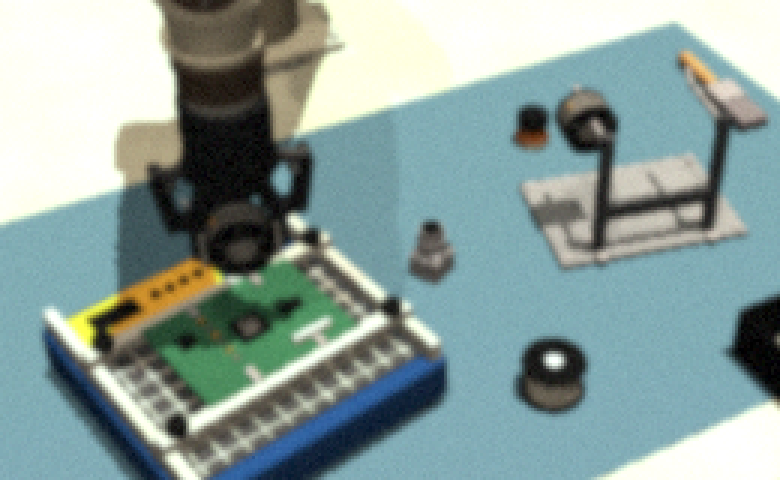

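The reel is held level at (238,235), its lowest point about 76 mm above the board. The other reel still hangs at (585,118) and everything else is undisturbed. Handing in.

```bash
python3 -c "
from workcell import workorder
print(workorder.job_done())"
```

```text
the job is handed in; nothing more can be done
None
```

The heavier reel (left hook, about 3.3 N against 0.5 N) is gripped level over the middle of the board, its underside about 76 mm above it; the lighter one still hangs on the right hook, and the job was handed in at about 17 s.

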